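# Clear the sharpening board and hold the whetstone in its corner

## Robot

A 7-joint arm with a two-finger parallel gripper is mounted at the origin on a cart in front of the work surface, level with it; the furniture and walls round the work are solid. World frame = base frame: x ahead of the robot, y to its left, z up, the work surface at z = 0. Lengths are in m, angles in rad, forces in N, time in s.
With the tool pointing down it reaches from about 0.425 to 0.925 m from the base axis. Payload 6.8 kg.
Tool frame: the origin (TCP) lies on the front face of the gripper's body, between the roots of the fingers; the fingertips stand 73 mm ahead of it and the grasp point (between the pads) lies 54 mm ahead of it (bot.finger_overhang is the z of the fingertips in the tool frame, in m); z points along the fingers, y is the line along which they close (so a half turn about z gives the same grasp; the last joint's range is limited). The gripper opens to 85 mm and grips with 20 to 120 N. Pads are 22 mm wide; open, the fingers measure 114 mm over their backs; the gripper's body (76 mm by 85 mm) begins 54 mm behind the grasp point. The pads swing forward as they close: fully open they stand 13 mm farther back than shut.
Start: joints at [-1.226, 0.477, 0.022, 1.555, -0.011, 1.109, -0.083], TCP at [0.295, 0.607, 0.304] pointing down, gripper open.
Joint ranges: [-2.96, 2.96], [-0.34, 2.1], [-1.41, 1.46], [0.24, 2.44], [-1.37, 4.51], [0.17, 1.92], [-2.96, 2.96]. Speed limits (rad/s): [2.39, 2.39, 3.14, 3.14, 3.14, 3.14, 3.14].

## Interface

Orientations are given as a unit quaternion [w, x, y, z].
In Python, from station import bot gives the robot as it stands.
- The arm moves only by the tool servo_tool, never from a script. Its argument "motion" is one flat list of numbers, 7 for each row, row after row: the shift along the tool's x, y, z as a fraction of full scale, then the turn, a rotation vector about the tool's x, y, z as a fraction of full scale, then the closure, from 0 (fully open) to 1 (shut). In form: [tx, ty, tz, ax, ay, az, gripper, tx, ty, tz, ax, ay, az, gripper, ...]. A call has 1 to 5 rows; each row shifts and turns the commanded pose from where the row before left it, along the tool's axes as they then stand; what a row does not reach is not made up. Full scale, the value 1, is 0.02 m for a shift and 0.15 rad for a turn. A row lasts 1/8 s, in which the tool goes at most 62.5 mm and 10.7 degrees, less where a joint would pass 70% of its speed; a pose out of reach is approached as far as the arm can. A call with a number of a shift or a turn outside -1 to 1 is refused whole. A call with a gripper value outside its range is refused whole. The fingers move at their own pace and stop on an object; "grip_force" is the grip in N (left out, the last holds). Time passes only in rows, so rows that do not move let the fingers close. It gives the time, the measured TCP pose, the force, the opening and the grip force at its end, in the units of the state.
- bot.get_obs(): the state, without advancing time (a new reading comes with each control period).
- bot.read_camera(name): name is "scene" or "top" or "wrist"; returns the picture (480x640x3 uint8, red, green, blue); there is no depth.
- bot.get_calibration(name): a dict with "mtx" (3x3 intrinsics, pixels), "rvec" (rotation vector, rad) and "tvec" (3), from world to camera coordinates, as OpenCV has them. Camera axes: x right, y down, z forward; pixel columns grow to the right and rows downward; lengths in m; the calibration is good to about 2 mm. A picture is of the moment at which its call begins: read the wrist's pose just before it. get_calibration takes no time and is no camera call; for the wrist camera it gives the pose at the moment of the call.
- bot.hand_in(): hands the job in; it is judged then, once.
Trained networks look in the newest picture that a camera, given by its name, has taken for a name from the list of things; names that differ only in an ending like _2 or _b are one class to them, and where a whole thing is asked for, a point or a joint stands for the part that bears it (a point fixed in the world has none). Each returns a list of dicts, best first, with "p" (0 to 1); they miss things now and then, are a little off and sometimes report something else, mostly with a low value. They report only what shows in the picture. A call takes as long as a camera call. They do not tell look-alikes from the thing itself.
- bot.boxes_of(camera, name): "uv" ([column, row] in pixels, amid what is visible of it).
The state is a dict: "t": time; "q": joint angles; "joint_vel": joint speeds; "joint_torque": joint torques, N m; "eef_pos": TCP position; "tool_rot": TCP orientation; "contact_force": force on the tool from outside, world axes, zero at the start; "torque": the same for the moment, N m; "gripper_width": opening from 0.0 (shut) to 1.0 (fully open); "grasp_force": force on a finger pad.
Only numpy, scipy, OpenCV 4.12 (cv2) and the standard library are available. Lean on these libraries where they do the work, as an engineer would, in place of code of your own. Each camera call takes 0.05 s, during which the arm holds its last target. There are 200 camera calls.

## Task

Get the sharpening board ready: first take the wire basket off it and hang it by its handle on the hook of the stand, and let go of it. Then lay the whetstone in its wooden holder flat on the board, push it fully home into the corner so that one long side is pressed firmly against the long fence and one end against the short fence, and finish while still holding it pressed there with the gripper (do not let go). Leave the salt shaker, the cup and the garlic where they are.

Things in the scene. Friction and masses are not known exactly. Their poses are not given: they have to be found in the camera images.
- board: Fixed wooden sharpening board, a flat slab 170 mm (its x) by 230 mm (its y) whose top is 14 mm above the worktop. Origin at the centre of its underside, x across it towards the long fence, y along it towards the short fence. It carries two low steel fences that form an inside corner at its +x, +y end.
- long_fence: The long fence, a steel bar 12 mm wide (x), 230 mm long (y), standing 14 mm above the board's top, fixed along the board's +x edge. Origin at the middle of its underside, axes as the board's; the face that the whetstone touches is 6 mm from the origin on the -x side.
- short_fence: The short fence, a steel bar 158 mm long (x), 12 mm wide (y), standing 14 mm above the board's top, fixed along the board's +y edge. Origin at the middle of its underside, axes as the board's; the face that the whetstone touches is 6 mm from the origin on the -y side.
- corner (a point): The inside corner of the two fences, at the level of the board's top; axes as the board's (the whetstone belongs on the -x, -y side of it).
- stone_center (a point): Centre, half-way up, of the grey whetstone in a dark wooden holder, loose, about 0.45 kg, 46 mm high in all, x lengthwise. Holder 150 x 62 mm, 18 mm high; the stone on it 138 x 52 mm, 28 mm high, stands above the fences: grip it across 52 mm. Starts on the worktop right of the board. Home, its centre is 31 mm from the long fence's face, 75 mm from the short one's, 23 mm above the board.
- basket_handle (a point): Centre of the handle bar of the loose wire basket, about 0.16 kg. Bar straight, level, 10 x 10 mm square, 120 mm long (along the basket's y), its centre 124 mm above the basket's bottom; flat strips at its ends carry the basket (70 mm in x, 120 mm in y, 45 mm high). It starts standing on the board where the whetstone has to go.
- hook_seat (a point): Top of the level round arm (8 mm thick, along the stand's x) of the hook, 185 mm above the worktop, where the handle bar rests. Its upturned tip is 31 mm from here to -x, its top 18 mm higher; the post 70 mm to +x, no higher than the arm. The tip has to pass under the bar and over the basket's rim, from the -x side. The bar then rests across the arm, along the stand's y.
- hook_stand: The fixed hook stand of dark steel. Origin on the worktop straight under the hook seat; x points from the hook's tip to the post. Its round foot, 90 mm wide, is under the post.
- basket: The wire basket. Origin at the centre of its underside.
- stone: The whetstone in its holder. Origin at the centre of its underside, x along its length. Home, its x lies along the long fence; either end may face the short fence. It slides on the board with friction, and a push high on the stone bears its foot down on the board, so it can stick a millimetre short of a fence until pushed harder or eased up a little.
- salt: Bystander: loose salt shaker, 44 mm wide, 90 mm high; origin at the centre of its underside.
- cup: Bystander: loose white espresso cup, 64 x 91 x 50 mm; origin at its underside.
- garlic: Bystander: loose garlic bulb, 56 mm; origin at its underside.
Not all that is in view belongs to the job. What is shaped like the basket but green or purple is not meant.

How it is judged:
By the outcome, as a careful person would: the job done as asked, in the order asked, and still so for the second after the job is handed in, while the arm keeps its last pose, push and grip.
It also fails if it takes over 72 s, if anything falls off the work surface, if the arm or the gripper's body presses on something with over 40 N, if the wrist force passes 120 N, or if a joint passes its speed limit or range.

## Working session

There is one attempt and no reset: what is moved stays moved. The work goes in short steps, Python scripts to look and compute and a tool call to move; the robot and the scene stay as the last step left them, time stands still between calls to the robot, and variables do not carry over. Pictures are saved under pics/ and viewed, at most 10 in all, crops included, and the job is handed in when it is done.

Besides the shell and the picture viewer there is one more tool, called by a JSON object that holds its "fn" and its "kwargs". servo_tool: Moves the arm, as the interface text tells. Shift numbers are shares of 0.02 m and turn numbers shares of 0.15 rad, none past 1 either way. Its arguments: {"type":"object","properties":{"motion":{"type":"array","items":{"type":"number","minimum":-1,"maximum":1}},"grip_force":{"type":"number"}},"required":["motion"]}

```bash
mkdir -p pics
cat > h.py <<'E'
import numpy as np, cv2
from station import bot
from scipy.spatial.transform import Rotation as R
def cal(c):
    k=bot.get_calibration(c); return np.array(k["mtx"]),cv2.Rodrigues(np.array(k["rvec"],float))[0],np.array(k["tvec"],float).ravel()
def ray(c,uv,z,k=None):
    K,r,t=k or cal(c); d=r.T@np.linalg.inv(K)@np.array([uv[0],uv[1],1.]); o=-r.T@t
    return o+d*(z-o[2])/d[2]
def proj(c,P,k=None):
    K,r,t=k or cal(c); p=(r@np.atleast_2d(P).T).T+t; p=p@K.T; return p[:,:2]/p[:,2:]
def tri(obs):
    A=np.zeros((3,3));b=np.zeros(3)
    for c,uv in obs:
        K,r,t=cal(c); d=r.T@np.linalg.inv(K)@np.array([uv[0],uv[1],1.]); d/=np.linalg.norm(d); M=np.eye(3)-np.outer(d,d); A+=M;b+=M@(-r.T@t)
    return np.linalg.solve(A,b)
def save(c,n):
    im=bot.read_camera(c); cv2.imwrite(f"pics/{n}.png",im[:,:,::-1]); return im
E
python3 - <<'E'
from h import *
np.set_printoptions(precision=3,suppress=True)
for c in("scene","top"):
    save(c,c+"0")
    K,r,t=cal(c);print(c,-r.T@t)
    for n in("board","corner","stone_center","basket_handle","hook_seat","salt","cup","garlic"):
        print(n,[(np.round(d["uv"]),round(d["p"],2)) for d in bot.boxes_of(c,n)[:4]])
o=bot.get_obs();print(o["t"],o["eef_pos"],o["tool_rot"])
E
```

```text
scene [-1.001 -0.708  0.88 ]
board [(array([306., 283.]), 0.84), (array([399., 307.]), 0.65)]
corner [(array([306., 280.]), 0.8)]
stone_center [(array([403., 307.]), 0.59)]
basket_handle [(array([174., 248.]), 0.75), (array([463., 316.]), 0.66), (array([310., 274.]), 0.64)]
hook_seat []
salt [(array([393., 262.]), 0.65)]
cup [(array([350., 246.]), 0.83)]
garlic []
top [0.196 0.025 1.822]
board [(array([316., 279.]), 0.56)]
corner [(array([316., 278.]), 0.9)]
stone_center [(array([433., 296.]), 0.8)]
basket_handle [(array([502., 296.]), 0.95), (array([145., 290.]), 0.92), (array([318., 266.]), 0.88)]
hook_seat [(array([217., 259.]), 0.95)]
salt [(array([432., 293.]), 0.72), (array([392., 214.]), 0.68)]
cup [(array([336., 195.]), 0.86)]
garlic [(array([263., 212.]), 0.7)]
0.9 [0.295 0.607 0.304] [-0.     0.225  0.974  0.   ]
```

View pics/top0.png

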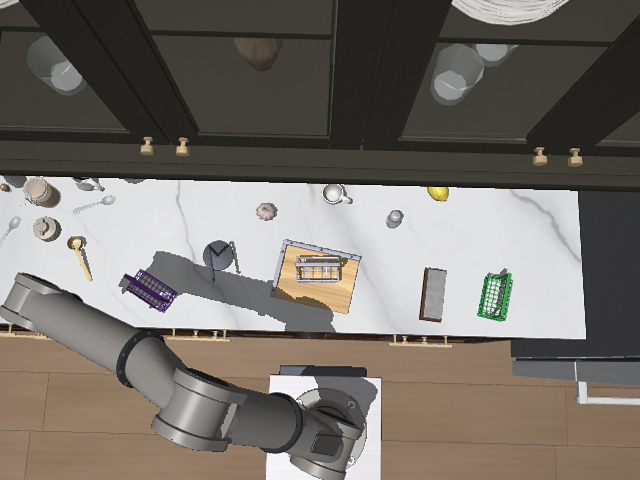

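View pics/scene0.png

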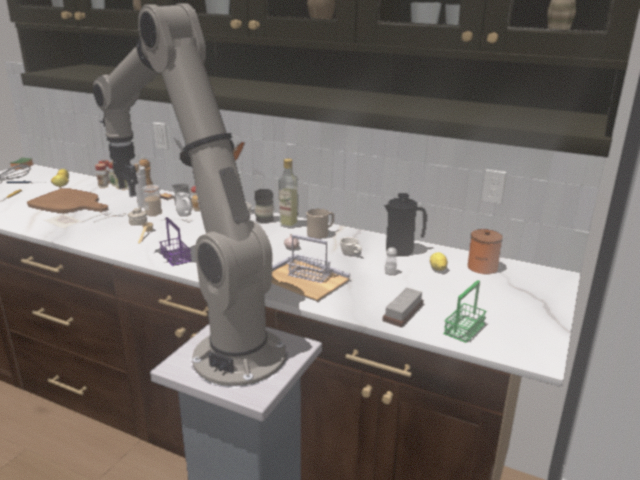

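The top view shows the board at (316,278) with the long fence on the upper edge and the short one on the left. The grey basket stands on it, the stone is at (433,294), and the hook stand is at (218,256). I'll zoom in for corners.

Run:
```python
import cv2
im=cv2.imread("pics/top0.png")
a=cv2.resize(im[230:325,190:270],None,fx=5,fy=5,interpolation=cv2.INTER_CUBIC)  #400x475
b=cv2.resize(im[255:330,410:460],None,fx=5,fy=5,interpolation=cv2.INTER_CUBIC)
import numpy as np
c=cv2.resize(im[230:325,265:370],None,fx=5,fy=5,interpolation=cv2.INTER_CUBIC)
o=np.zeros((595,800,3),np.uint8)
# left: board 525x475 ; right: stone 250x375
o[:475,:525]=c; o[:375,535:785]=b
cv2.imwrite("pics/c1.png",o); cv2.imwrite("pics/c2.png",cv2.resize(a,None,fx=1.2,fy=1.2))
```

```text
(no output)
```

View pics/c1.png

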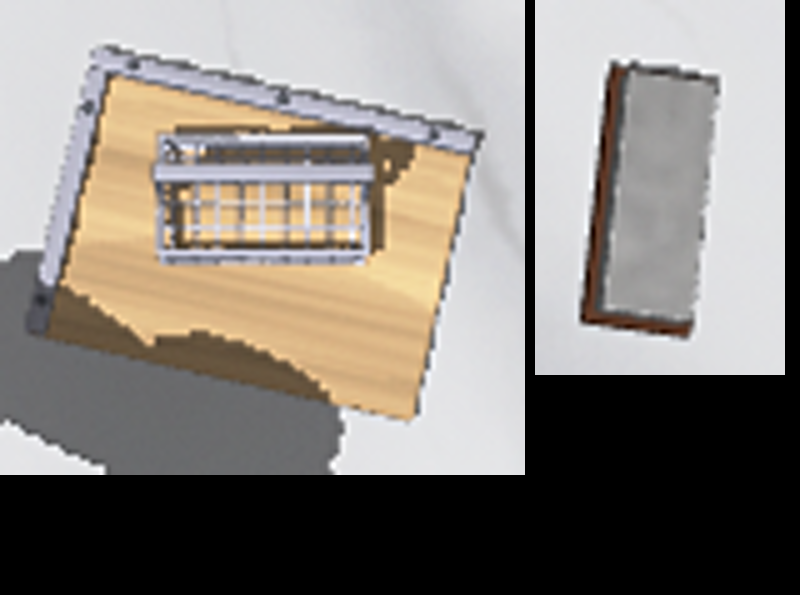

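View pics/c2.png

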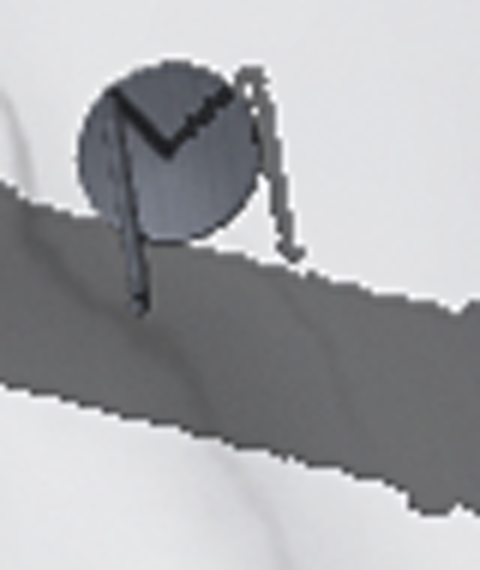

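Run:
```python
from h import *
np.set_printoptions(precision=4,suppress=True)
c=lambda u,v:(265+u/5,230+v/5); s=lambda u,v:(410+(u-535)/5,255+v/5); h=lambda u,v:(190+u/6,230+v/6)
T=lambda uv,z:ray("top",uv,z)
A,B,C,D=T(c(95,45),.028),T(c(482,133),.028),T(c(413,420),.014),T(c(30,332),.028)
print("board",A,B,C,D,np.linalg.norm(A-B),np.linalg.norm((B-C)[:2]),np.linalg.norm(A-D))
yd=(A-B);yd/=np.linalg.norm(yd);print("board yaw (y dir angle-90)",np.degrees(np.arctan2(yd[1],yd[0]))-90, np.degrees(np.arctan2(*(B-C)[1::-1])),np.degrees(np.arctan2(*(A-D)[1::-1])))
print("centre",(A+B+C+D)[:2]/4,"inner",T(c(108,73),.028))
E,F=T(c(155,172),.138),T(c(374,173),.138);print("handle",E,F,(E+F)/2,np.linalg.norm(E-F),np.degrees(np.arctan2(*(E-F)[1::-1])))
q=[T(s(*p),.046) for p in((627,65),(720,78),(693,320),(600,312))]
print("stone",np.mean(q,0),[np.linalg.norm(q[i]-q[i-1]) for i in range(4)],np.degrees(np.arctan2(*((q[0]+q[1]-q[2]-q[3])[1::-1]))))
f=T(h(170,152),.005);t=T(h(140,305),.203);p=T(h(118,92),.185);print("hook foot",f,"tip",t,"post",p,np.linalg.norm((p-t)[:2]),np.degrees(np.arctan2(*(p-t)[1::-1])),np.degrees(np.arctan2(*(f-t)[1::-1])))
for n,uv,z in(("salt",(394,216),.06),("garlic",(265,212),.03),("cup",(334,193),.03),("purple",(150,290),.12)):print(n,T(uv,z))
```

```text
board [0.5382 0.1299 0.028 ] [ 0.4923 -0.097   0.028 ] [ 0.3263 -0.0605  0.014 ] [0.3696 0.1609 0.028 ] 0.23157743287024418 0.16993726420393798 0.17145765308671548
board yaw (y dir angle-90) -11.436348699149676 -12.42751672128348 -10.388610714614273
centre [0.4316 0.0333] inner [0.5218 0.1217 0.028 ]
handle [0.4478 0.0882 0.138 ] [ 0.4505 -0.031   0.138 ] [0.4491 0.0286 0.138 ] 0.11925291367468041 91.30001545522408
stone [ 0.3886 -0.3067  0.046 ] [np.float64(0.14215871667267238), np.float64(0.05361705084833652), np.float64(0.13927185777293102), np.float64(0.05256550699516163)] -6.885156389105962
hook foot [0.4883 0.3227 0.005 ] tip [0.389  0.2993 0.203 ] post [0.4857 0.3179 0.185 ] 0.09844127813118836 10.874624906560852 13.258939478917204
salt [ 0.6086 -0.1877  0.06  ]
garlic [0.6172 0.1889 0.03  ]
cup [ 0.6807 -0.0132  0.03  ]
purple [0.3691 0.4844 0.12  ]
```

{"fn": "servo_tool", "kwargs": {"motion": [0, 0, -0.5, 0, 0, 1, 0, 0, 0, -0.5, 0, 0, 1, 0, 0, 0, 0, 0, 0, 1, 0, 0, 0, 0, 0, 0, 1, 0, 0, 0, 0, 0, 0, 1, 0]}}

```text
t: 1.52
eef_pos: [0.2952, 0.607, 0.324]
tool_rot: [-0.0, 0.568, 0.823, 0.0]
contact_force: [-0.7, 0.1, 1.1]
gripper_width: 1.0
grasp_force: 0.0
```

{"fn": "servo_tool", "kwargs": {"motion": [0, 0, 0, 0, 0, 1, 0, 0, 0, 0, 0, 0, 1, 0, 0, 0, 0, 0, 0, 0.3, 0, -1, 0.26, 0, 0, 0, 0, 0, -1, 0.26, 0, 0, 0, 0, 0]}}

```text
t: 2.15
eef_pos: [0.3065, 0.5669, 0.3238]
tool_rot: [0.0, 0.699, 0.715, -0.0]
contact_force: [0.2, -1.1, -0.5]
gripper_width: 1.001
grasp_force: 0.0
```

{"fn": "servo_tool", "kwargs": {"motion": [-1, 0.26, 0, 0, 0, 0, 0, -1, 0.26, 0, 0, 0, 0, 0, -1, 0.26, 0, 0, 0, 0, 0, -1, 0.26, 0, 0, 0, 0, 0, -1, 0.26, 0, 0, 0, 0, 0]}}

```text
t: 2.78
eef_pos: [0.3353, 0.4665, 0.324]
tool_rot: [-0.0, 0.699, 0.715, 0.0]
contact_force: [0.6, -0.2, 0.8]
gripper_width: 1.0
grasp_force: 0.0
```

{"fn": "servo_tool", "kwargs": {"motion": [-1, 0.23, 0, 0, 0, 0, 0, -1, 0.23, 0, 0, 0, 0, 0, -1, 0.23, 0, 0, 0, 0, 0, -1, 0.23, 0, 0, 0, 0, 0, -1, 0.23, 0, 0, 0, 0, 0]}}

```text
t: 3.4
eef_pos: [0.3605, 0.3671, 0.3239]
tool_rot: [-0.0, 0.699, 0.715, 0.0]
contact_force: [0.0, 0.4, 0.1]
gripper_width: 1.004
grasp_force: 0.0
```

{"fn": "servo_tool", "kwargs": {"motion": [-1, 0.23, 0, 0, 0, 0, 0, -1, 0.23, 0, 0, 0, 0, 0, -1, 0.23, 0, 0, 0, 0, 0, -1, 0.23, 0, 0, 0, 0, 0, -1, 0.23, 0, 0, 0, 0, 0]}}

```text
t: 4.03
eef_pos: [0.3858, 0.2676, 0.3239]
tool_rot: [-0.0, 0.699, 0.715, 0.0]
contact_force: [0.3, -0.0, 0.5]
gripper_width: 1.0
grasp_force: 0.0
```

{"fn": "servo_tool", "kwargs": {"motion": [-1, 0.23, 0, 0, 0, 0, 0, -1, 0.23, 0, 0, 0, 0, 0, -1, 0.23, 0, 0, 0, 0, 0, -1, 0.23, 0, 0, 0, 0, 0, -1, 0.23, 0, 0, 0, 0, 0]}}

```text
t: 4.65
eef_pos: [0.411, 0.1682, 0.3239]
tool_rot: [-0.0, 0.699, 0.715, 0.0]
contact_force: [0.2, -0.1, -0.6]
gripper_width: 1.0
grasp_force: 0.0
```

{"fn": "servo_tool", "kwargs": {"motion": [-1, 0.23, 0, 0, 0, 0, 0, -1, 0.23, 0, 0, 0, 0, 0, -1, 0.23, 0, 0, 0, 0, 0, -1, 0.23, 0, 0, 0, 0, 0, -1, 0.23, 0, 0, 0, 0, 0]}}

```text
t: 5.28
eef_pos: [0.4362, 0.0688, 0.3239]
tool_rot: [-0.0, 0.699, 0.715, 0.0]
contact_force: [0.2, 0.5, -0.1]
gripper_width: 0.995
grasp_force: 0.0
```

{"fn": "servo_tool", "kwargs": {"motion": [-1, 0.23, 0, 0, 0, 0, 0, -1, 0.23, 0, 0, 0, 0, 0, -1, 0.23, 0, 0, 0, 0, 0, 0, 0, 0, 0, 0, 0, 0]}}

```text
t: 5.78
eef_pos: [0.4513, 0.0086, 0.324]
tool_rot: [0.0, 0.7, 0.714, 0.0]
contact_force: [0.5, -0.2, 0.5]
gripper_width: 1.003
grasp_force: 0.0
```

Run:
```python
from h import *
o=bot.get_obs();print(o["eef_pos"],o["tool_rot"]);k=cal("wrist");save("wrist","w1")
print([(np.round(d["uv"]),d["p"]) for d in bot.boxes_of("wrist","basket_handle")])
print(proj("wrist",[[.4478,.0882,.138],[.4505,-.031,.138]],k))
```

```text
[0.4512667  0.00861068 0.32395926] [1.18312154e-04 7.00058747e-01 7.14085244e-01 6.03479970e-06]
[(array([320., 196.]), 0.71), (array([319.,  70.]), 0.25)]
[[321.13600949 124.99888029]
 [321.83187777 289.48034809]]
```

View pics/w1.png

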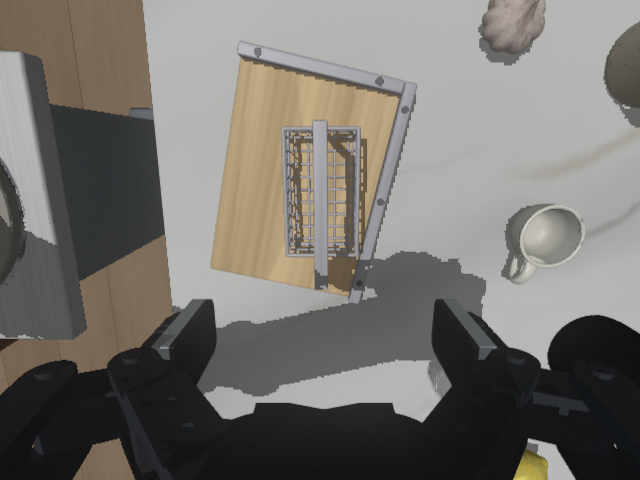

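The wrist view shows the bar at column 320, rows 121–289, as predicted. Descending and gripping 22 mm off-centre to leave the middle free for the hook.

{"fn": "servo_tool", "kwargs": {"motion": [-0.1, -0.08, 1, 0, 0, 0, 0, 0, 0, 1, 0, 0, 0, 0.3, 0, 0, 1, 0, 0, 0, 0.3, 0, 0, 1, 0, 0, 0, 0.3, 0, 0, 1, 0, 0, 0, 0.3], "grip_force": 70}}

```text
t: 6.5
eef_pos: [0.4496, 0.0095, 0.2232]
tool_rot: [-0.0, 0.698, 0.716, 0.0]
contact_force: [0.3, 0.0, -0.6]
gripper_width: 0.7
grasp_force: 0.0
```

{"fn": "servo_tool", "kwargs": {"motion": [0, 0, 1, 0, 0, 0, 0.3, 0, 0, 0.35, 0, 0, 0, 0.3, 0, 0, 0, 0, 0, 0, 1, 0, 0, 0, 0, 0, 0, 1, 0, 0, 0, 0, 0, 0, 1]}}

```text
t: 7.12
eef_pos: [0.45, 0.0085, 0.1977]
tool_rot: [0.0, 0.699, 0.715, 0.001]
contact_force: [-2.3, 0.5, 6.6]
gripper_width: 0.096
grasp_force: 68.4
```

{"fn": "servo_tool", "kwargs": {"motion": [0, 0, 0, 0, 0, 0, 1, 0, 0, 0, 0, 0, 0, 1]}}

```text
t: 7.38
eef_pos: [0.4499, 0.0085, 0.1977]
tool_rot: [-0.0, 0.699, 0.715, 0.001]
contact_force: [-1.6, 0.0, 6.1]
gripper_width: 0.098
grasp_force: 68.6
```

Run:
```python
from h import *
np.set_printoptions(precision=4,suppress=True)
# wrist pose of w1 relative: recompute with TCP offset
o=bot.get_obs();print(o["eef_pos"],o["gripper_width"],o["grasp_force"])
K,r,t=cal("wrist")
Rn=R.from_quat(np.array(o["tool_rot"])[[1,2,3,0]]).as_matrix(); p=np.array(o["eef_pos"])
R1=R.from_quat([.70005875,.71408524,6e-6,1.18e-4]).as_matrix(); p1=np.array([.4512667,.00861068,.32395926])
# X_cam=r X+t ; tool coords Y=Rn^T(X-p) 
A=r@Rn; b=r@p+t; r1=A@R1.T; t1=b-r1@p1
k=(K,r1,t1)
for n,uv,z in(("inner",(399,92),.028),("A out",(415,83),.028),("D",(239,42),.028),("B",(352,302),.028),("C",(211,268),.014)):print(n,ray("wrist",uv,z,k))
```

```text
[0.4499 0.0085 0.1977] 0.09756423637458368 68.56234073638916
inner [0.5199 0.125  0.028 ]
A out [0.5343 0.1331 0.028 ]
D [0.3708 0.1644 0.028 ]
B [ 0.4843 -0.0903  0.028 ]
C [ 0.3274 -0.0589  0.014 ]
```

{"fn": "servo_tool", "kwargs": {"motion": [0, 0, -0.5, 0, 0, 0, 1, 0, 0, -1, 0, 0, 0, 1, 0, 0, -1, 0, 0, -0.4, 1, 0, 0, -1, 0, 0, -0.4, 1, 0, 0, -1, 0, 0, -0.4, 1]}}

```text
t: 8.0
eef_pos: [0.4496, 0.0082, 0.2882]
tool_rot: [0.0, 0.631, 0.776, 0.0]
contact_force: [0.4, -0.1, -0.5]
gripper_width: 0.096
grasp_force: 68.6
```

{"fn": "servo_tool", "kwargs": {"motion": [0.5, 0, -1, 0, 0, 0, 1, 0.5, 0, -1, 0, 0, 0, 1, 0.5, 0, -1, 0, 0, 0, 1, 0.5, 0, -1, 0, 0, 0, 1, 0.5, 0, -1, 0, 0, 0, 1]}}

```text
t: 8.62
eef_pos: [0.4393, 0.0572, 0.3881]
tool_rot: [0.0, 0.632, 0.775, 0.0]
contact_force: [-0.3, 0.4, -0.8]
gripper_width: 0.1
grasp_force: 68.6
```

{"fn": "servo_tool", "kwargs": {"motion": [1, 0, -0.5, 0, 0, 0, 1, 1, 0, 0, 0, 0, 0, 1, 1, 0, 0, 0, 0, 0, 1, 1, 0, 0, 0, 0, 0, 1, 1, 0, 0, 0, 0, 0, 1]}}

```text
t: 9.25
eef_pos: [0.4192, 0.1554, 0.3975]
tool_rot: [0.0, 0.632, 0.775, 0.0]
contact_force: [0.2, -0.2, -1.2]
gripper_width: 0.095
grasp_force: 68.6
```

{"fn": "servo_tool", "kwargs": {"motion": [1, -0.2, 0, 0, 0, 0, 1, 1, -0.3, 0, 0, 0, 0, 1, 1, -0.4, 0, 0, 0, 0, 1, 1, -0.4, 0, 0, 0, 0, 1, 1, -0.4, 0, 0, 0, 0, 1]}}

```text
t: 9.88
eef_pos: [0.3655, 0.2465, 0.3975]
tool_rot: [0.0, 0.632, 0.775, 0.0]
contact_force: [-0.1, -0.2, -0.7]
gripper_width: 0.094
grasp_force: 68.6
```

{"fn": "servo_tool", "kwargs": {"motion": [1, -0.4, 0, 0, 0, 0, 1, 0.35, 0, 0, 0, 0, 0, 1, 0, 0, 0, 0, 0, 0, 1]}}

```text
t: 10.25
eef_pos: [0.353, 0.271, 0.3971]
tool_rot: [0.0, 0.632, 0.775, 0.0]
contact_force: [1.0, -0.5, -1.8]
gripper_width: 0.097
grasp_force: 68.6
```

Run:
```python
from h import *
np.set_printoptions(precision=4,suppress=True)
o=bot.get_obs();print(o["eef_pos"],o["tool_rot"],o["gripper_width"]);k=cal("wrist")
w=save("wrist","w2");s=save("scene","s2");t=save("top","t2")
im=np.zeros((600,800,3),np.uint8);im[:360,:480]=cv2.resize(w,(480,360));
im[:300,480:800]=cv2.resize(t[215:315,150:257],(320,300),interpolation=cv2.INTER_CUBIC)
im[360:600,:360]=cv2.resize(s[170:330,140:380],(360,240)) 
cv2.imwrite("pics/m2.png",im[:,:,::-1])
print(proj("wrist",[[.389,.2993,.203],[.4185,.3055,.185],[.487,.319,.185]],k))
```

```text
[0.353  0.271  0.3971] [0.0002 0.6318 0.7751 0.0001] 0.09708535723280148
[[379.1665 209.683 ]
 [414.0152 205.6271]
 [502.4491 206.3803]]
```

View pics/m2.png

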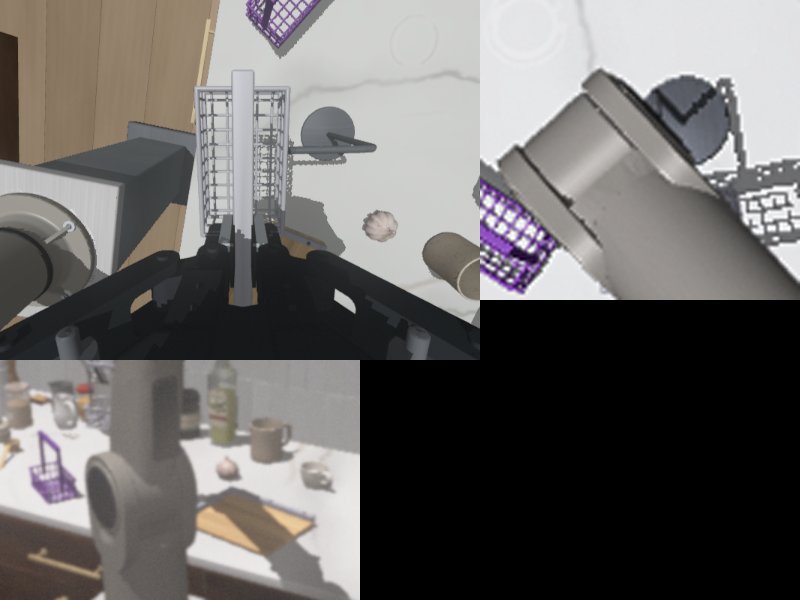

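The wrist view shows the basket hanging level and the hook arm at row ~198, against 205 predicted. So I shift +4–5 mm along the bar, then lower and go forward over the tip.

{"fn": "servo_tool", "kwargs": {"motion": [0.25, 0, 0.75, 0, 0, 0, 1, 0, 0, 1, 0, 0, 0, 1, 0, 0, 1, 0, 0, 0, 1, 0, 0, 1, 0, 0, 0, 1, 0, 0, 1, 0, 0, 0, 1]}}

```text
t: 11.02
eef_pos: [0.3515, 0.2758, 0.3003]
tool_rot: [0.0, 0.632, 0.775, -0.0]
contact_force: [-0.0, 0.3, -0.9]
gripper_width: 0.101
grasp_force: 68.7
```

{"fn": "servo_tool", "kwargs": {"motion": [0, 0, 1, 0, 0, 0, 1, 0, 0, 0, 0, 0, 0, 1, 0, 0.5, 0, 0, 0, 0, 1, 0, 0.5, 0, 0, 0, 0, 1]}}

```text
t: 11.52
eef_pos: [0.3725, 0.2807, 0.2827]
tool_rot: [0.0, 0.632, 0.775, 0.001]
contact_force: [-0.3, -0.4, -1.4]
gripper_width: 0.095
grasp_force: 68.6
```

Run:
```python
from h import *
np.set_printoptions(precision=4,suppress=True)
o=bot.get_obs();print(o["eef_pos"],o["tool_rot"],o["gripper_width"]);k=cal("wrist")
w=save("wrist","w3")
p=np.array(o["eef_pos"]);d=np.array([.98,.199,0]);e=np.array([-.199,.98,0])
print(proj("wrist",[[.389,.2993,.203],[.4185,.3055,.185],[.487,.319,.185],p+.02*e-[0,0,.0547],p-.04*e-[0,0,.0547],p+.08*e-[0,0,.0547]],k))
```

```text
[0.3725 0.2807 0.2827] [0.0001 0.6318 0.7751 0.001 ] 0.09530366981080855
[[369.062  266.8703]
 [426.3103 254.7146]
 [569.0252 255.8029]
 [324.1986 275.5565]
 [323.7391 412.5837]
 [324.7801 102.148 ]]
```

View pics/w3.png

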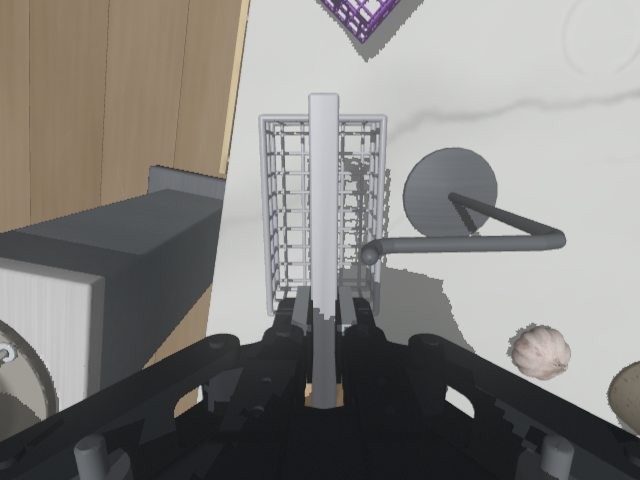

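Hook tip is at (370,256), with the arm along row ~242 and the bar centred at row 251. So I go 50 mm forward, then lower.

{"fn": "servo_tool", "kwargs": {"motion": [-0.1, 0.5, 0, 0, 0, 0, 1, 0, 0.5, 0, 0, 0, 0, 1, 0, 0.5, 0, 0, 0, 0, 1, 0, 0.5, 0, 0, 0, 0, 1, 0, 0.5, 0, 0, 0, 0, 1]}}

```text
t: 12.2
eef_pos: [0.4213, 0.2884, 0.2818]
tool_rot: [0.0, 0.632, 0.775, -0.0]
contact_force: [-0.2, 0.7, -1.6]
gripper_width: 0.094
grasp_force: 68.6
```

{"fn": "servo_tool", "kwargs": {"motion": [0, 0, 0.5, 0, 0, 0, 1, 0, 0, 0.5, 0, 0, 0, 1, 0, 0, 0.4, 0, 0, 0, 1, 0, 0, 0, 0, 0, 0, 1]}}

```text
t: 12.7
eef_pos: [0.42, 0.2879, 0.253]
tool_rot: [-0.0, 0.632, 0.775, -0.001]
contact_force: [0.6, -0.4, -0.4]
gripper_width: 0.096
grasp_force: 68.6
```

{"fn": "servo_tool", "kwargs": {"motion": [0, 0, 0.2, 0, 0, 0, 1, 0, 0, 0, 0, 0, 0, 1]}}

```text
t: 12.95
eef_pos: [0.4206, 0.2883, 0.2498]
tool_rot: [-0.0, 0.632, 0.775, -0.0]
contact_force: [0.5, 0.1, -1.7]
gripper_width: 0.095
grasp_force: 68.6
```

{"fn": "servo_tool", "kwargs": {"motion": [0, 0, 0.1, 0, 0, 0, 1, 0, 0, 0, 0, 0, 0, 1]}}

```text
t: 13.2
eef_pos: [0.4209, 0.2883, 0.2489]
tool_rot: [-0.0, 0.632, 0.775, 0.0]
contact_force: [-2.4, -2.3, 7.7]
gripper_width: 0.097
grasp_force: 69.9
```

{"fn": "servo_tool", "kwargs": {"motion": [0, 0, 0.1, 0, 0, 0, 1, 0, 0, 0, 0, 0, 0, 1]}}

```text
t: 13.45
eef_pos: [0.4211, 0.2883, 0.2483]
tool_rot: [-0.0, 0.632, 0.775, 0.001]
contact_force: [-5.6, -5.0, 20.9]
gripper_width: 0.099
grasp_force: 71.6
```

Run:
```python
from h import *
w=save("wrist","w4");t=save("top","t4");s=save("scene","s4")
im=np.zeros((480,800,3),np.uint8);im[:360,:480]=cv2.resize(w,(480,360));im[:320,480:800]=cv2.resize(s[200:300,150:250],(320,320))
cv2.imwrite("pics/m4.png",im[:,:,::-1])
```

```text
(no output)
```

View pics/m4.png

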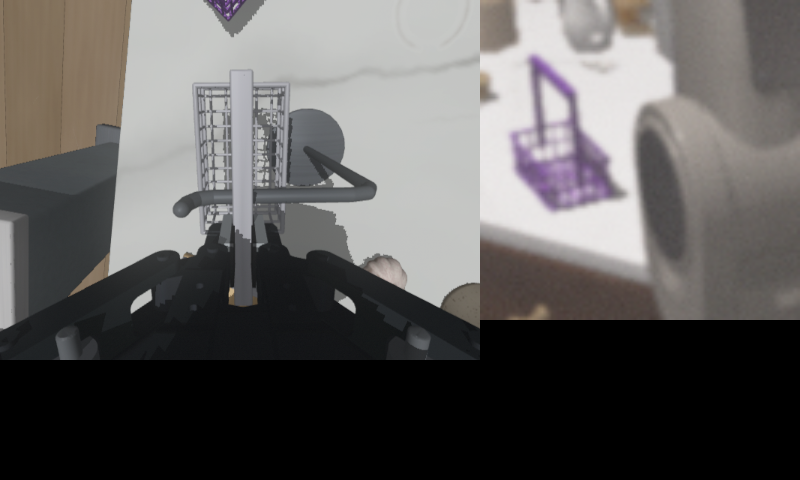

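Bar is seated across the arm (mosaic (242,194)), between the tip (180,208) and the post (373,190). Releasing.

{"fn": "servo_tool", "kwargs": {"motion": [0, 0, -0.1, 0, 0, 0, 1, 0, 0, 0, 0, 0, 0, 0.8, 0, 0, 0, 0, 0, 0, 0.5, 0, 0, 0, 0, 0, 0, 0.5, 0, 0, -0.2, 0, 0, 0, 0.5]}}

```text
t: 14.22
eef_pos: [0.4205, 0.2882, 0.2516]
tool_rot: [-0.0, 0.632, 0.775, -0.0]
contact_force: [0.4, 0.9, -0.2]
gripper_width: 0.499
grasp_force: 0.0
```

{"fn": "servo_tool", "kwargs": {"motion": [0, 0, -0.5, 0, 0, 0, 0.5, 0, 0, -1, 0, 0, 0, 0.5, 0, 0, -1, 0, 0, 0, 0.5, 0, 0, -1, 0, 0, 0, 0.5, 0, 0, -1, 0, 0, 0, 0.3]}}

```text
t: 14.85
eef_pos: [0.4207, 0.2882, 0.3433]
tool_rot: [0.0, 0.632, 0.775, 0.0]
contact_force: [0.8, 0.2, -0.6]
gripper_width: 0.691
grasp_force: 0.0
```

Run:
```python
from h import *
o=bot.get_obs();print(o["t"],o["eef_pos"],o["tool_rot"],o["q"])
w=save("wrist","w5");t=save("top","t5")
im=np.zeros((480,800,3),np.uint8);im[:360,:480]=cv2.resize(w,(480,360));im[:320,480:800]=cv2.resize(t[215:315,160:260],(320,320))
cv2.imwrite("pics/m5.png",im[:,:,::-1])
```

```text
14.85 [0.42074657 0.28824179 0.34333259] [2.48213715e-05 6.31870597e-01 7.75073786e-01 4.17014349e-04] [-1.01947055  0.16272048  0.33668488  1.91569748 -0.06111205  1.07211996
 -0.45483159]
```

View pics/m5.png

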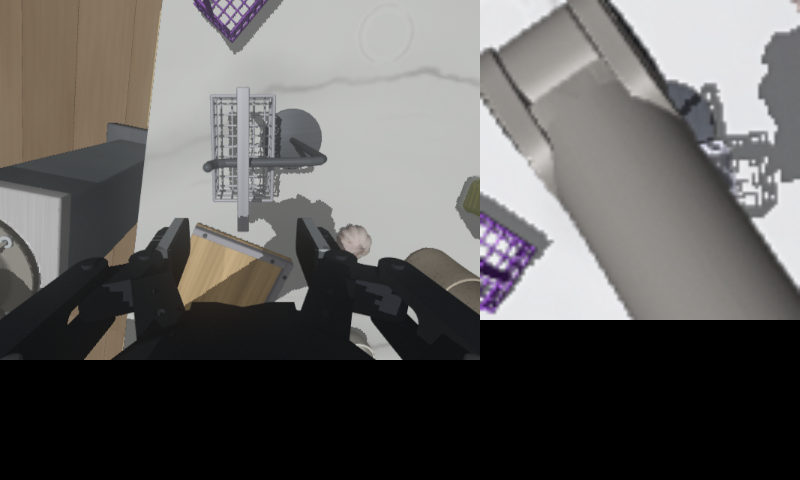

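Basket hangs freely on the hook; bar crosses the arm at mosaic (242,160). On to the stone.

{"fn": "servo_tool", "kwargs": {"motion": [-1, 0, 0, 0, 0, 0, 0, -1, 0, 0, 0, 0, 0, 0, -1, 0, 0, 0, 0, 0, 0, -1, 0, 0, 0, 0, 0, 0, -1, 0, 0, 0, 0, 0, 0]}}

```text
t: 15.58
eef_pos: [0.4411, 0.1886, 0.3418]
tool_rot: [-0.0, 0.632, 0.775, -0.0]
contact_force: [0.7, 0.3, 0.9]
gripper_width: 1.002
grasp_force: 0.0
```

{"fn": "servo_tool", "kwargs": {"motion": [-1, 0, 0, 0, 0, 0, 0, -1, 0, 0, 0, 0, 0, 0, -1, 0, 0, 0, 0, 0, 0, -1, 0, 0, 0, 0, 0, 0, -1, 0, 0, 0, 0, 0, 0]}}

```text
t: 16.2
eef_pos: [0.461, 0.0907, 0.3418]
tool_rot: [-0.0, 0.632, 0.775, -0.0]
contact_force: [-0.3, -0.6, -0.2]
gripper_width: 1.002
grasp_force: 0.0
```

{"fn": "servo_tool", "kwargs": {"motion": [-1, 0, 0, 0, 0, 0, 0, -1, 0, 0, 0, 0, 0, 0, -1, 0, 0, 0, 0, 0, 0, -1, 0, 0, 0, 0, 0, 0, -1, 0, 0, 0, 0, 0, 0]}}

```text
t: 16.82
eef_pos: [0.4809, -0.0072, 0.3418]
tool_rot: [-0.0, 0.632, 0.775, 0.0]
contact_force: [0.7, 0.3, -0.3]
gripper_width: 1.001
grasp_force: 0.0
```

{"fn": "servo_tool", "kwargs": {"motion": [-1, -0.54, 0, 0, 0, 0, 0, -1, -0.54, 0, 0, 0, 0, 0, -1, -0.54, 0, 0, 0, 0, 0, -1, -0.54, 0, 0, 0, 0, 0, -1, -0.54, 0, 0, 0, 0, 0]}}

```text
t: 17.45
eef_pos: [0.4476, -0.116, 0.3418]
tool_rot: [-0.0, 0.632, 0.775, 0.0]
contact_force: [0.6, 0.5, 0.1]
gripper_width: 1.001
grasp_force: 0.0
```

{"fn": "servo_tool", "kwargs": {"motion": [-1, -0.54, 0, 0, 0, 0, 0, -1, -0.54, 0, 0, 0, 0, 0, -1, -0.54, 0, 0, 0, 0, 0, -1, -0.54, 0, 0, 0, 0, 0, -1, -0.54, 0, 0, 0, 0, 0]}}

```text
t: 18.08
eef_pos: [0.4147, -0.2247, 0.3418]
tool_rot: [-0.0, 0.632, 0.775, 0.0]
contact_force: [0.0, 0.3, -0.1]
gripper_width: 1.006
grasp_force: 0.0
```

{"fn": "servo_tool", "kwargs": {"motion": [-1, -0.54, 0, 0, 0, 0, 0, -1, -0.54, 0, 0, 0, 0, 0, -1, -0.54, 0, 0, 0, 0, 0, -0.8, -0.54, 0, 0, 0, 0, 0, 0, 0, 0, 0, 0, 1, 0]}}

```text
t: 18.7
eef_pos: [0.3869, -0.3086, 0.3419]
tool_rot: [0.0, 0.691, 0.723, -0.0]
contact_force: [0.7, 0.2, -0.9]
gripper_width: 1.002
grasp_force: 0.0
```

{"fn": "servo_tool", "kwargs": {"motion": [0, 0, 0, 0, 0, 1, 0, 0, 0, 0, 0, 0, 1, 0, 0, 0, 0, 0, 0, 1, 0, 0, 0, 0, 0, 0, 1, 0, 0, 0, 0, 0, 0, 1, 0]}}

```text
t: 19.32
eef_pos: [0.3878, -0.307, 0.3418]
tool_rot: [-0.0, 0.907, 0.421, 0.0]
contact_force: [-0.1, 0.0, -0.1]
gripper_width: 0.997
grasp_force: 0.0
```

{"fn": "servo_tool", "kwargs": {"motion": [0, 0, 0.5, 0, 0, 1, 0, 0, 0, 1, 0, 0, 1, 0, 0, 0, 1, 0, 0, 1, 0, 0, 0, 0, 0, 0, 1, 0, 0, 0, 0, 0, 0, 1, 0]}}

```text
t: 19.95
eef_pos: [0.3878, -0.3069, 0.2916]
tool_rot: [-0.0, 0.998, 0.059, -0.0]
contact_force: [-0.2, 0.6, -0.2]
gripper_width: 1.002
grasp_force: 0.0
```

{"fn": "servo_tool", "kwargs": {"motion": [0, 0, 0, 0, 0, 1, 0, 0, 0, 0, 0, 0, 0.6, 0, 0, 0, 0, 0, 0, 0, 0]}}

```text
t: 20.32
eef_pos: [0.3881, -0.3068, 0.2918]
tool_rot: [0.0, 0.998, -0.058, -0.0]
contact_force: [-0.6, -0.5, 0.4]
gripper_width: 1.003
grasp_force: 0.0
```

Run:
```python
from h import *
np.set_printoptions(precision=4,suppress=True)
o=bot.get_obs();print(o["t"],o["eef_pos"],o["tool_rot"],o["q"]);k=cal("wrist")
im=save("wrist","w6")
print([(np.round(d["uv"]),round(d["p"],2)) for d in bot.boxes_of("wrist","stone_center")])
c=np.array([.3886,-.3067]);a=np.radians(-6.9);l=np.array([np.cos(a),np.sin(a)]);m=np.array([-l[1],l[0]])
P=[[*(c+s*.069*l+u*.026*m),.046] for s,u in((1,1),(1,-1),(-1,-1),(-1,1))]
print(proj("wrist",P+[[*c,.046]],k))
u,v=np.round(proj("wrist",[[*c,.046]],k)[0]).astype(int)
g=cv2.cvtColor(im,cv2.COLOR_RGB2GRAY);hsv=cv2.cvtColor(im,cv2.COLOR_RGB2HSV)
print(im[v,u-150:u+151:15].tolist());print(im[v-130:v+131:13,u].tolist())
```

```text
20.325 [ 0.3881 -0.3068  0.2918] [ 0.0001  0.9983 -0.0579 -0.0003] [-0.407   0.3825  1.2042  2.0396 -0.4256  1.0022 -0.6757]
[(array([322., 215.]), 0.57), (array([ 38., 138.]), 0.28), (array([ 49., 216.]), 0.16)]
[[292.6717 141.1893]
 [354.4227 141.489 ]
 [350.4758 293.726 ]
 [295.2711 293.5043]
 [323.1962 221.739 ]]
[[100, 102, 100], [102, 104, 102], [105, 106, 104], [108, 108, 107], [109, 110, 108], [110, 111, 109], [109, 111, 109], [110, 112, 110], [132, 128, 122], [157, 156, 153], [156, 156, 152], [156, 156, 152], [68, 62, 58], [197, 198, 196], [198, 199, 197], [198, 200, 197], [198, 200, 197], [199, 200, 197], [198, 200, 197], [198, 199, 197], [90, 138, 100]]
[[112, 112, 111], [113, 114, 113], [112, 113, 111], [110, 111, 110], [69, 66, 64], [79, 79, 77], [80, 81, 79], [83, 84, 81], [117, 117, 114], [149, 149, 145], [156, 156, 152], [154, 154, 150], [157, 157, 153], [154, 153, 150], [154, 155, 151], [155, 155, 151], [188, 190, 188], [187, 188, 186], [139, 123, 104], [140, 123, 103], [138, 120, 101]]
```

View pics/w6.png

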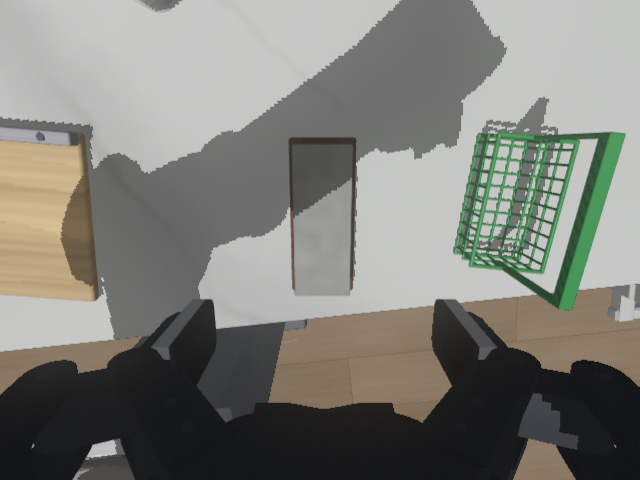

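Stone outline (columns 291–354, rows 140–296) matches the prediction, so position and yaw are good. Check finger overhang, then descend.

Run:
```python
from h import *
print(bot.finger_overhang, [a for a in dir(bot) if a[0]!='_'])
```

```text
0.0726 ['PlanningError', 'boxes_of', 'finger_overhang', 'get_calibration', 'get_obs', 'hand_in', 'read_camera']
```

{"fn": "servo_tool", "kwargs": {"motion": [0, 0, 1, 0, 0, 0, 0, 0, 0, 1, 0, 0, 0, 0, 0, 0, 1, 0, 0, 0, 0, 0, 0, 1, 0, 0, 0, 0, 0, 0, 1, 0, 0, 0, 0]}}

```text
t: 21.05
eef_pos: [0.3886, -0.3065, 0.1913]
tool_rot: [-0.0, 0.998, -0.057, 0.0]
contact_force: [0.5, 0.9, -0.9]
gripper_width: 1.002
grasp_force: 0.0
```

{"fn": "servo_tool", "kwargs": {"motion": [0, 0, 1, 0, 0, 0, 0, 0, 0, 1, 0, 0, 0, 0, 0, 0, 1, 0, 0, 0, 0, 0, 0, 1, 0, 0, 0, 0, 0, 0, 0.6, 0, 0, 0, 0]}}

```text
t: 21.68
eef_pos: [0.3885, -0.3064, 0.0992]
tool_rot: [-0.0, 0.998, -0.058, -0.0]
contact_force: [-0.4, -0.8, 0.6]
gripper_width: 1.001
grasp_force: 0.0
```

{"fn": "servo_tool", "kwargs": {"motion": [0, 0, 0.1, 0, 0, 0, 0.2, 0, 0, 0, 0, 0, 0, 0.3, 0, 0, 0, 0, 0, 0, 0.35, 0, 0, 0, 0, 0, 0, 0.37, 0, 0, 0, 0, 0, 0, 0.39], "grip_force": 60}}

```text
t: 22.3
eef_pos: [0.389, -0.3058, 0.0981]
tool_rot: [-0.001, 0.998, -0.058, 0.0]
contact_force: [1.2, 2.4, 2.3]
gripper_width: 0.609
grasp_force: 1.4
```

{"fn": "servo_tool", "kwargs": {"motion": [0, 0, 0, 0, 0, 0, 0.6, 0, 0, 0, 0, 0, 0, 1, 0, 0, 0, 0, 0, 0, 1]}}

```text
t: 22.68
eef_pos: [0.389, -0.3057, 0.0984]
tool_rot: [-0.001, 0.998, -0.058, 0.0]
contact_force: [-0.2, 3.8, 10.2]
gripper_width: 0.59
grasp_force: 61.9
```

{"fn": "servo_tool", "kwargs": {"motion": [0, 0, -0.3, 0, 0, 0, 1, 0, 0, -0.7, 0, 0, 0, 1, 0, 0, -1, 0, 0, 0, 1, 0, 0, -1, 0, 0, 0, 1, 0, 0, -1, 0, 0, 0, 1]}}

```text
t: 23.3
eef_pos: [0.3883, -0.3064, 0.179]
tool_rot: [0.0, 0.998, -0.058, -0.0]
contact_force: [-0.3, -0.6, -5.0]
gripper_width: 0.591
grasp_force: 64.4
```

{"fn": "servo_tool", "kwargs": {"motion": [0.08, -0.6, 0, 0, 0, 0, 1, 0.08, -1, 0, 0, 0, 0, 1, 0.08, -1, 0, 0, 0, 0, 1, 0.08, -1, 0, 0, 0, 0, 1, 0.1, -1, 0, 0, 0, 0, 1]}}

```text
t: 23.92
eef_pos: [0.4073, -0.2142, 0.1772]
tool_rot: [-0.0, 0.998, -0.058, -0.001]
contact_force: [0.3, 0.2, -5.0]
gripper_width: 0.59
grasp_force: 64.5
```

{"fn": "servo_tool", "kwargs": {"motion": [0.1, -1, 0, 0, 0, 0, 1, 0.1, -1, 0, 0, 0, 0, 1, 0.1, -1, 0, 0, 0, 0, 1, 0.1, -1, 0, 0, 0, 0, 1, 0.1, -1, 0, 0, 0, 0, 1]}}

```text
t: 24.55
eef_pos: [0.4287, -0.1162, 0.1772]
tool_rot: [-0.0, 0.998, -0.058, -0.001]
contact_force: [1.1, 0.2, -4.3]
gripper_width: 0.592
grasp_force: 64.5
```

{"fn": "servo_tool", "kwargs": {"motion": [0.1, -1, 0, 0, 0, 0, 1, 0.1, -1, 0, 0, 0, 0, 1, 0.1, -1, 0, 0, 0, 0, 1, 0.1, -1, 0, 0, 0, 0, 1, 0.1, -1, 0, 0, 0, 0, 1]}}

```text
t: 25.18
eef_pos: [0.45, -0.0181, 0.1772]
tool_rot: [-0.0, 0.998, -0.058, -0.001]
contact_force: [0.2, -0.5, -4.5]
gripper_width: 0.591
grasp_force: 64.5
```

{"fn": "servo_tool", "kwargs": {"motion": [0.06, -1, 0, 0, 0, 0, 1, 0.06, -1, 0, 0, 0, 0, 1, 0, -0.3, 0, 0, 0, 0, 1, 0, 0, 0, 0, 0, -1, 1, 0, 0, 0, 0, 0, -1, 1]}}

```text
t: 25.8
eef_pos: [0.4578, 0.0255, 0.1775]
tool_rot: [0.0, 0.996, 0.094, -0.0]
contact_force: [-0.9, 0.3, -4.8]
gripper_width: 0.594
grasp_force: 64.5
```

{"fn": "servo_tool", "kwargs": {"motion": [0, 0, 0, 0, 0, -1, 1, 0, 0, 0, 0, 0, -1, 1, 0, 0, 0, 0, 0, -1, 1, 0, 0, 0, 0, 0, -1, 1, 0, 0, 0, 0, 0, -1, 1]}}

```text
t: 26.42
eef_pos: [0.4578, 0.0252, 0.1776]
tool_rot: [0.0, 0.892, 0.452, -0.0]
contact_force: [0.4, 0.3, -5.3]
gripper_width: 0.593
grasp_force: 64.5
```

{"fn": "servo_tool", "kwargs": {"motion": [0, 0, 0, 0, 0, -1, 1, 0, 0, 0, 0, 0, -1, 1, 0, 0, 0, 0, 0, -0.9, 1, 0, 0, 0, 0, 0, 0, 1]}}

```text
t: 26.92
eef_pos: [0.4579, 0.0252, 0.1776]
tool_rot: [-0.0, 0.775, 0.631, -0.0]
contact_force: [0.4, -0.2, -5.5]
gripper_width: 0.596
grasp_force: 64.5
```

Run:
```python
from h import *
np.set_printoptions(precision=4,suppress=True)
o=bot.get_obs();print(o["t"],o["eef_pos"],o["tool_rot"],o["q"],o["gripper_width"],o["contact_force"]);k=cal("wrist")
im=save("wrist","w7");save("top","t7");save("scene","s7")
np.save("k7.npy",np.array([*k[0].ravel(),*k[1].ravel(),*k[2]]))
E=np.array
bx=E([.98,-.199,0]);by=E([.199,.98,0]);c=E([.521,.123,.028])
print("pred corner, A, D, B tops",proj("wrist",[c,c+.012*bx+.012*by,c-.158*bx+.012*by,c+.012*bx-.218*by, c-.158*bx,c-.158*bx+[0,0,-.014]],k))
# steel-coloured mask: bluish grey; print extents of wood
hsv=cv2.cvtColor(im,cv2.COLOR_RGB2HSV)
m=((hsv[...,0]>8)&(hsv[...,0]<25)&(hsv[...,1]>70)&(hsv[...,2]>60)).astype(np.uint8)
n,l,s,ce=cv2.connectedComponentsWithStats(m)
for i in range(1,n):
    if s[i,4]>800: print(s[i])
cv2.imwrite("wm.png",m*255)
```

```text
26.925 [0.4579 0.0252 0.1776] [-0.0003  0.7755  0.6314 -0.0003] [-0.7439  0.3655  0.6695  2.2043 -0.3613  0.6788 -0.0254] 0.5959616548004226 [ 0.3907 -0.1671 -5.5349]
pred corner, A, D, B tops [[399.4829  66.7814]
 [422.4626  42.797 ]
 [113.1064  44.0909]
 [400.6348 399.7325]
 [116.4636  67.9412]
 [129.4389  72.7997]]
[  134    69   267   282 35551]
[   0  100   35   88 1546]
```

Run:
```python
from h import *
np.set_printoptions(precision=4,suppress=True)
a=np.load("k7.npy");k=(a[:9].reshape(3,3),a[9:18].reshape(3,3),a[18:])
m=cv2.imread("wm.png",0)>0;im=cv2.imread("pics/w7.png")[:,:,::-1]
print("cam",-k[1].T@k[2])
T=[(u,np.argmax(m[:,u])) for u in range(160,390,20)];print("top",T)
Rr=[(640-1-np.argmax(m[v,::-1]),v) for v in range(80,340,20)];print("right",Rr)
L=[(np.argmax(m[v,60:])+60,v) for v in range(80,340,20)];print("left",L)
for z in(.014,.028):
    P=np.array([ray("wrist",p,z,k)[:2] for p in T]);Q=np.array([ray("wrist",p,z,k)[:2] for p in Rr])
    print(z,"short",P[0],P[-1],np.degrees(np.arctan2(*(P[-1]-P[0])[::-1])));print(Q)
u=399
for v in(120,180,240): print(im[v,360:440:4].tolist())
print([im[v,300].tolist() for v in range(40,90,3)])
```

```text
cam [0.471 0.09  0.249]
top [(160, np.int64(72)), (180, np.int64(72)), (200, np.int64(72)), (220, np.int64(71)), (240, np.int64(71)), (260, np.int64(71)), (280, np.int64(71)), (300, np.int64(71)), (320, np.int64(71)), (340, np.int64(71)), (360, np.int64(70)), (380, np.int64(70))]
right [(np.int64(397), 80), (np.int64(396), 100), (np.int64(395), 120), (np.int64(399), 140), (np.int64(245), 160), (np.int64(246), 180), (np.int64(247), 200), (np.int64(248), 220), (np.int64(249), 240), (np.int64(250), 260), (np.int64(252), 280), (np.int64(237), 300), (np.int64(213), 320)]
left [(np.int64(135), 80), (np.int64(138), 100), (np.int64(140), 120), (np.int64(143), 140), (np.int64(146), 160), (np.int64(148), 180), (np.int64(151), 200), (np.int64(154), 220), (np.int64(156), 240), (np.int64(159), 260), (np.int64(162), 280), (np.int64(164), 300), (np.int64(167), 320)]
0.014 short [0.3841 0.1512] [0.5126 0.1257] -11.215579733275272
[[ 0.5216  0.1182]
 [ 0.5194  0.1073]
 [ 0.517   0.096 ]
 [ 0.5177  0.0838]
 [ 0.4205  0.0915]
 [ 0.4179  0.0793]
 [ 0.4152  0.0667]
 [ 0.4125  0.0537]
 [ 0.4096  0.0404]
 
[... 970 characters left out ...]
, [179, 181, 179], [185, 187, 184], [184, 186, 184], [183, 184, 182], [182, 183, 181]]
[[145, 146, 142], [145, 146, 142], [144, 144, 140], [144, 144, 140], [144, 144, 140], [143, 143, 139], [143, 142, 138], [143, 143, 139], [143, 142, 140], [105, 106, 103], [82, 83, 85], [60, 61, 62], [82, 82, 84], [134, 134, 139], [186, 187, 185], [186, 187, 185], [186, 187, 185], [186, 187, 185], [186, 187, 185], [186, 187, 185]]
[[188, 189, 188], [149, 149, 154], [170, 170, 176], [173, 173, 179], [174, 175, 180], [173, 173, 179], [173, 173, 179], [173, 174, 179], [133, 133, 137], [83, 81, 80], [98, 88, 75], [106, 92, 73], [184, 162, 126], [184, 162, 126], [184, 162, 126], [184, 162, 125], [185, 162, 126]]
```

{"fn": "servo_tool", "kwargs": {"motion": [0.5, 0, 0.6, 0, 0, 0, 1, 0.5, 0, 0.8, 0, 0, 0, 1, 0, 0, 0.8, 0, 0, 0, 1, 0, 0, 0.6, 0, 0, 0, 1, 0, 0, 0.3, 0, 0, 0, 1]}}

```text
t: 27.7
eef_pos: [0.462, 0.0448, 0.1148]
tool_rot: [-0.0, 0.775, 0.632, -0.001]
contact_force: [-0.4, 0.4, -4.4]
gripper_width: 0.588
grasp_force: 64.5
```

{"fn": "servo_tool", "kwargs": {"motion": [0, 0, 0.05, 0, 0, 0, 1, 0, 0, 0, 0, 0, 0, 1]}}

```text
t: 27.95
eef_pos: [0.4628, 0.0452, 0.1151]
tool_rot: [0.0, 0.775, 0.632, 0.0]
contact_force: [0.2, -0.8, -4.1]
gripper_width: 0.595
grasp_force: 64.5
```

{"fn": "servo_tool", "kwargs": {"motion": [0, 0, 0.05, 0, 0, 0, 1, 0, 0, 0, 0, 0, 0, 1]}}

```text
t: 28.2
eef_pos: [0.4626, 0.0455, 0.1141]
tool_rot: [0.0, 0.775, 0.632, 0.0]
contact_force: [0.3, 0.2, -6.0]
gripper_width: 0.594
grasp_force: 64.5
```

{"fn": "servo_tool", "kwargs": {"motion": [0, 0, 0.05, 0, 0, 0, 1, 0, 0, 0, 0, 0, 0, 1]}}

```text
t: 28.45
eef_pos: [0.4625, 0.0454, 0.1129]
tool_rot: [-0.0, 0.775, 0.632, 0.0]
contact_force: [-0.2, -0.6, -4.8]
gripper_width: 0.595
grasp_force: 64.5
```

{"fn": "servo_tool", "kwargs": {"motion": [0, 0, 0.05, 0, 0, 0, 1, 0, 0, 0, 0, 0, 0, 1]}}

```text
t: 28.7
eef_pos: [0.4626, 0.0454, 0.1124]
tool_rot: [-0.0, 0.775, 0.632, 0.0]
contact_force: [-1.7, 0.2, 4.5]
gripper_width: 0.588
grasp_force: 65.8
```

{"fn": "servo_tool", "kwargs": {"motion": [0, 0, 0.05, 0, 0, 0, 1, 0, 0, 0, 0, 0, 0, 1]}}

```text
t: 28.95
eef_pos: [0.4626, 0.0453, 0.1124]
tool_rot: [-0.001, 0.775, 0.632, 0.001]
contact_force: [-6.9, -0.0, 22.3]
gripper_width: 0.593
grasp_force: 67.8
```

{"fn": "servo_tool", "kwargs": {"motion": [0, 0, -0.06, 0, 0, 0, 1, 0.2, 0, 0, 0, 0, 0, 1, 0.2, 0, 0, 0, 0, 0, 1, 0.1, 0, 0, 0, 0, 0, 1, 0, 0, 0, 0, 0, 0, 1], "grip_force": 100}}

```text
t: 29.58
eef_pos: [0.4647, 0.0525, 0.1127]
tool_rot: [0.001, 0.775, 0.631, -0.001]
contact_force: [-2.5, -9.7, 9.8]
gripper_width: 0.584
grasp_force: 106.0
```

{"fn": "servo_tool", "kwargs": {"motion": [0, 0.15, 0, 0, 0, 0, 1, 0, 0.15, 0, 0, 0, 0, 1, 0, 0.1, 0, 0, 0, 0, 1, 0, 0, 0, 0, 0, 0, 1]}}

```text
t: 30.08
eef_pos: [0.4662, 0.0521, 0.1128]
tool_rot: [-0.005, 0.775, 0.632, -0.005]
contact_force: [-26.6, -2.8, 46.6]
gripper_width: 0.581
grasp_force: 110.1
```

{"fn": "servo_tool", "kwargs": {"motion": [0, -0.2, -0.05, 0, 0, 0, 1, 0, 0, -0.05, 0, 0, 0, 1, 0, 0, 0, 0, 0, 0, 1]}}

```text
t: 30.45
eef_pos: [0.469, 0.0547, 0.114]
tool_rot: [0.0, 0.775, 0.632, 0.0]
contact_force: [0.1, -0.6, -5.0]
gripper_width: 0.584
grasp_force: 104.3
```

Run:
```python
from h import *
np.set_printoptions(precision=4,suppress=True)
o=bot.get_obs();print(o["t"],o["eef_pos"],o["tool_rot"],o["contact_force"],o["torque"]);k=cal("wrist")
im=save("wrist","w8");hsv=cv2.cvtColor(im,cv2.COLOR_RGB2HSV)
C=np.array([.5216,.124,0]);bx=np.array([.98,-.199,0]);by=np.array([.199,.98,0])
p=np.array(o["eef_pos"]);print("gaps long,short",(C-p)@bx-.031,(C-p)@by-.075)
print(proj("wrist",[C+[0,0,.014],C+[0,0,.028]],k))
m=((hsv[...,0]>8)&(hsv[...,0]<25)&(hsv[...,1]>60)&(hsv[...,2]>60))
for v in range(40,240,20): 
    c=np.flatnonzero(m[v]);print(v,c.min() if len(c) else None,c[c<330].max() if (c<330).any() else None,c.max() if len(c) else None)
for v in(150,200,250):print(im[v,330:430:4].sum(1).tolist())
for u in(300,340):print(im[40:140:4,u].tolist())
```

```text
30.45 [0.469  0.0547 0.114 ] [0.0003 0.7746 0.6324 0.0002] [ 0.0673 -0.5672 -5.0404] [ 0.051  -0.0002 -0.0321]
gaps long,short 0.006787423905633479 0.003403167837418411
[[408.2083 117.2667]
 [415.9315 114.6917]]
40 None None None
60 None None None
80 None None None
100 None None None
120 60 329 411
140 64 329 410
160 67 245 409
180 71 246 408
200 75 247 407
220 78 249 406
[429, 430, 429, 428, 429, 430, 431, 437, 440, 442, 444, 444, 443, 441, 442, 443, 443, 440, 284, 503, 450, 312, 455, 512, 313]
[426, 429, 430, 434, 433, 436, 436, 440, 441, 444, 441, 440, 437, 436, 433, 437, 437, 354, 284, 280, 304, 389, 492, 511, 502]
[446, 443, 446, 446, 446, 446, 443, 444, 440, 441, 438, 437, 437, 436, 434, 436, 398, 274, 272, 283, 326, 475, 501, 496, 490]
[[192, 193, 192], [192, 194, 192], [192, 193, 191], [192, 193, 191], [192, 193, 191], [192, 193, 191], [192, 193, 191], [191, 193, 191], [191, 192, 190], [191, 192, 190], [191, 193, 191], [176, 177, 176], [164, 164, 170], [167, 168, 174], [169, 170, 175], [167, 168, 174], [167, 168, 173], [167, 168, 173], [148, 149, 154], [81, 80, 83], [100, 88, 72], [175, 153, 120], [132, 113, 88], [102, 75, 63], [104, 76, 62]]
[[192, 193, 191], [192, 193, 191], [192, 193, 191], [192, 193, 191], [192, 193, 191], [192, 193, 191], [191, 192, 191], [191, 192, 191], [192, 192, 191], [191, 192, 191], [191, 193, 190], [174, 175, 174], [164, 165, 171], [168, 169, 174], [169, 170, 175], [168, 169, 174], [167, 168, 174], [167, 168, 173], [146, 147, 152], [79, 79, 81], [112, 98, 79], [155, 134, 104], [146, 124, 97], [95, 71, 58], [98, 73, 59]]
```

{"fn": "servo_tool", "kwargs": {"motion": [0, 0.15, 0.02, 0, 0, 0, 1, 0, 0.1, 0, 0, 0, 0, 1, 0, 0, 0, 0, 0, 0, 1]}}

```text
t: 30.88
eef_pos: [0.4737, 0.0533, 0.1136]
tool_rot: [0.0, 0.775, 0.632, 0.0]
contact_force: [0.2, 0.6, -5.2]
gripper_width: 0.585
grasp_force: 104.3
```

{"fn": "servo_tool", "kwargs": {"motion": [0, 0.05, 0, 0, 0, 0, 1, 0, 0, 0, 0, 0, 0, 1]}}

```text
t: 31.12
eef_pos: [0.4744, 0.0531, 0.1137]
tool_rot: [0.0, 0.775, 0.632, 0.0]
contact_force: [0.1, -0.2, -4.9]
gripper_width: 0.586
grasp_force: 104.3
```

{"fn": "servo_tool", "kwargs": {"motion": [0, 0.05, 0, 0, 0, 0, 1, 0, 0, 0, 0, 0, 0, 1]}}

```text
t: 31.38
eef_pos: [0.4754, 0.053, 0.1137]
tool_rot: [0.0, 0.775, 0.632, 0.0]
contact_force: [0.2, -0.1, -5.2]
gripper_width: 0.581
grasp_force: 104.3
```

{"fn": "servo_tool", "kwargs": {"motion": [0, 0.05, 0, 0, 0, 0, 1, 0, 0, 0, 0, 0, 0, 1]}}

```text
t: 31.62
eef_pos: [0.4764, 0.0528, 0.1137]
tool_rot: [0.0, 0.775, 0.632, 0.0]
contact_force: [-0.1, 0.3, -5.3]
gripper_width: 0.582
grasp_force: 104.3
```

{"fn": "servo_tool", "kwargs": {"motion": [0, 0.05, 0, 0, 0, 0, 1, 0, 0, 0, 0, 0, 0, 1]}}

```text
t: 31.88
eef_pos: [0.4768, 0.0526, 0.1136]
tool_rot: [-0.0, 0.775, 0.632, -0.0]
contact_force: [-1.8, 0.1, -5.4]
gripper_width: 0.581
grasp_force: 104.4
```

{"fn": "servo_tool", "kwargs": {"motion": [0, 0.05, 0, 0, 0, 0, 1, 0, 0, 0, 0, 0, 0, 1]}}

```text
t: 32.12
eef_pos: [0.4771, 0.0524, 0.1134]
tool_rot: [-0.001, 0.775, 0.632, -0.001]
contact_force: [-5.3, 0.1, -2.3]
gripper_width: 0.586
grasp_force: 104.6
```

{"fn": "servo_tool", "kwargs": {"motion": [0.05, 0, 0, 0, 0, 0, 1, 0, 0, 0, 0, 0, 0, 1]}}

```text
t: 32.38
eef_pos: [0.4771, 0.053, 0.1133]
tool_rot: [-0.001, 0.775, 0.632, -0.001]
contact_force: [-5.7, -1.0, -3.7]
gripper_width: 0.583
grasp_force: 104.7
```

{"fn": "servo_tool", "kwargs": {"motion": [0.05, 0, 0, 0, 0, 0, 1, 0, 0, 0, 0, 0, 0, 1]}}

```text
t: 32.62
eef_pos: [0.4772, 0.0537, 0.1132]
tool_rot: [-0.001, 0.775, 0.632, -0.001]
contact_force: [-4.7, -0.9, -4.2]
gripper_width: 0.59
grasp_force: 104.5
```

{"fn": "servo_tool", "kwargs": {"motion": [0.05, 0, 0, 0, 0, 0, 1, 0, 0, 0, 0, 0, 0, 1]}}

```text
t: 32.88
eef_pos: [0.4775, 0.0546, 0.1132]
tool_rot: [-0.001, 0.775, 0.632, -0.001]
contact_force: [-4.5, -2.3, -5.2]
gripper_width: 0.583
grasp_force: 104.5
```

{"fn": "servo_tool", "kwargs": {"motion": [0.05, 0, 0, 0, 0, 0, 1, 0, 0, 0, 0, 0, 0, 1]}}

```text
t: 33.12
eef_pos: [0.4776, 0.0556, 0.1131]
tool_rot: [-0.001, 0.775, 0.632, -0.001]
contact_force: [-4.4, -2.2, -6.1]
gripper_width: 0.584
grasp_force: 104.4
```

{"fn": "servo_tool", "kwargs": {"motion": [0.05, 0, 0, 0, 0, 0, 1, 0, 0, 0, 0, 0, 0, 1]}}

```text
t: 33.38
eef_pos: [0.4778, 0.0566, 0.1131]
tool_rot: [-0.001, 0.775, 0.632, -0.001]
contact_force: [-4.7, -1.3, -5.5]
gripper_width: 0.585
grasp_force: 104.4
```

{"fn": "servo_tool", "kwargs": {"motion": [0.05, 0, 0, 0, 0, 0, 1, 0, 0, 0, 0, 0, 0, 1]}}

```text
t: 33.62
eef_pos: [0.478, 0.0576, 0.1131]
tool_rot: [-0.001, 0.775, 0.632, -0.001]
contact_force: [-5.1, -1.9, -5.1]
gripper_width: 0.585
grasp_force: 104.4
```

{"fn": "servo_tool", "kwargs": {"motion": [0.05, 0, 0, 0, 0, 0, 1, 0, 0, 0, 0, 0, 0, 1]}}

```text
t: 33.88
eef_pos: [0.4781, 0.0582, 0.1131]
tool_rot: [-0.0, 0.775, 0.632, -0.002]
contact_force: [-5.1, -2.4, -4.0]
gripper_width: 0.585
grasp_force: 104.4
```

{"fn": "servo_tool", "kwargs": {"motion": [0.05, 0, 0, 0, 0, 0, 1, 0, 0, 0, 0, 0, 0, 1]}}

```text
t: 34.12
eef_pos: [0.4781, 0.0583, 0.1132]
tool_rot: [-0.0, 0.775, 0.632, -0.002]
contact_force: [-5.5, -4.4, -3.6]
gripper_width: 0.582
grasp_force: 104.6
```

{"fn": "servo_tool", "kwargs": {"motion": [0, 0, 0.04, 0, 0, 0, 1, 0, 0, 0, 0, 0, 0, 1]}}

```text
t: 34.38
eef_pos: [0.4782, 0.0582, 0.1127]
tool_rot: [-0.0, 0.775, 0.632, -0.002]
contact_force: [-7.1, -6.0, 3.2]
gripper_width: 0.582
grasp_force: 105.4
```

{"fn": "servo_tool", "kwargs": {"motion": [0, 0, 0.04, 0, 0, 0, 1, 0, 0, 0, 0, 0, 0, 1]}}

```text
t: 34.62
eef_pos: [0.4782, 0.0581, 0.1127]
tool_rot: [-0.001, 0.775, 0.632, -0.002]
contact_force: [-12.0, -5.4, 15.8]
gripper_width: 0.584
grasp_force: 106.9
```

Run:
```python
from h import *
np.set_printoptions(precision=5,suppress=True)
o=bot.get_obs();print(o["eef_pos"],o["tool_rot"],o["contact_force"],o["torque"])
print(R.from_quat(np.array(o["tool_rot"])[[1,2,3,0]]).as_matrix())
```

```text
[0.47818 0.05811 0.11267] [-0.0007   0.77512  0.63181 -0.00167] [-12.00929  -5.39805  15.76758] [-1.22194  2.35266  0.49934]
[[ 0.20163  0.97945 -0.00347]
 [ 0.97946 -0.20164 -0.00101]
 [-0.00169 -0.0032  -0.99999]]
```

{"fn": "servo_tool", "kwargs": {"motion": [0, 0, -0.03, 0, 0, 0, 1, 0.1, 0.1, 0, 0, 0, 0, 1, 0, 0, 0, 0, 0, 0, 1]}}

```text
t: 35.0
eef_pos: [0.4786, 0.0582, 0.1127]
tool_rot: [-0.001, 0.775, 0.632, -0.004]
contact_force: [-16.9, -9.5, 17.4]
gripper_width: 0.586
grasp_force: 107.1
```

{"fn": "servo_tool", "kwargs": {"motion": [0.1, 0.1, -0.02, 0, 0, 0, 1, 0, 0, 0, 0, 0, 0, 1]}}

```text
t: 35.25
eef_pos: [0.479, 0.0583, 0.1128]
tool_rot: [-0.002, 0.776, 0.631, -0.006]
contact_force: [-21.7, -14.1, 22.8]
gripper_width: 0.585
grasp_force: 107.7
```

Run:
```python
from h import *
np.set_printoptions(precision=5,suppress=True)
o=bot.get_obs();print(o["eef_pos"],o["tool_rot"],o["contact_force"],o["torque"])
print(R.from_quat(np.array(o["tool_rot"])[[1,2,3,0]]).as_matrix())
```

```text
[0.47897 0.0583  0.1128 ] [-0.00208  0.77551  0.63131 -0.00578] [-21.67859 -14.14938  22.82492] [-2.94535  4.10236  0.87624]
[[ 0.20284  0.97914 -0.01159]
 [ 0.97919 -0.2029  -0.00407]
 [-0.00634 -0.01053 -0.99992]]
```

{"fn": "servo_tool", "kwargs": {"motion": [0, 0, 0, -0.07, 0.04, 0, 1, 0, 0, 0, 0, 0, 0, 1]}}

```text
t: 35.5
eef_pos: [0.4781, 0.0581, 0.1126]
tool_rot: [-0.001, 0.776, 0.631, -0.001]
contact_force: [-22.5, -14.4, 25.3]
gripper_width: 0.586
grasp_force: 108.0
```

{"fn": "servo_tool", "kwargs": {"motion": [0, 0, 0, -0.04, 0.02, 0, 1, 0, 0, 0, 0, 0, 0, 1]}}

```text
t: 35.75
eef_pos: [0.4777, 0.0581, 0.1126]
tool_rot: [0.0, 0.776, 0.631, 0.002]
contact_force: [-21.3, -15.4, 26.5]
gripper_width: 0.587
grasp_force: 108.3
```

Run:
```python
from h import *
np.set_printoptions(precision=5,suppress=True)
o=bot.get_obs();print(o["eef_pos"],o["tool_rot"],o["contact_force"],o["torque"])
print(R.from_quat(np.array(o["tool_rot"])[[1,2,3,0]]).as_matrix())
```

```text
[0.47774 0.05807 0.11262] [0.00037 0.77555 0.63128 0.00185] [-21.32301 -15.38879  26.51845] [-3.05639  5.91781  0.86234]
[[ 0.20296  0.97918  0.00333]
 [ 0.97918 -0.20297  0.00176]
 [ 0.0024   0.00291 -0.99999]]
```

{"fn": "servo_tool", "kwargs": {"motion": [0, 0, -0.05, 0, 0, 0, 1, 0, 0, 0, 0, 0, 0, 1]}}

```text
t: 36.0
eef_pos: [0.4777, 0.0581, 0.1127]
tool_rot: [0.001, 0.775, 0.631, 0.002]
contact_force: [-17.7, -15.0, 11.6]
gripper_width: 0.584
grasp_force: 106.6
```

{"fn": "servo_tool", "kwargs": {"motion": [0.15, 0, 0, 0, 0, 0, 1, 0, 0.05, 0, -0.02, 0.02, 0, 1, 0, 0, 0, 0, 0, 0, 1]}}

```text
t: 36.38
eef_pos: [0.4777, 0.0582, 0.1127]
tool_rot: [0.001, 0.776, 0.631, 0.002]
contact_force: [-22.7, -24.1, 20.6]
gripper_width: 0.585
grasp_force: 107.6
```

Run:
```python
from h import *
np.set_printoptions(precision=5,suppress=True)
o=bot.get_obs();print(o["eef_pos"],o["tool_rot"],o["contact_force"],o["torque"])
print(R.from_quat(np.array(o["tool_rot"])[[1,2,3,0]]).as_matrix())
```

```text
[0.47774 0.05822 0.11269] [0.00113 0.77579 0.63099 0.00166] [-22.66385 -24.10618  20.61829] [-4.71346  5.92375  1.35007]
[[ 0.2037   0.97903  0.00399]
 [ 0.97903 -0.2037   0.00034]
 [ 0.00114  0.00384 -0.99999]]
```

{"fn": "servo_tool", "kwargs": {"motion": [0, 0, -0.05, 0, 0, 0, 1, 0, 0.15, 0, -0.03, 0, 0, 1, 0, 0, 0, 0, 0, 0, 1]}}

```text
t: 36.75
eef_pos: [0.4781, 0.0582, 0.1127]
tool_rot: [0.001, 0.775, 0.631, 0.001]
contact_force: [-27.1, -21.0, 17.6]
gripper_width: 0.583
grasp_force: 107.3
```

{"fn": "servo_tool", "kwargs": {"motion": [0, 0, -0.03, 0, 0, 0, 1, 0, 0, 0, 0, 0, 0, 1]}}

```text
t: 37.0
eef_pos: [0.478, 0.0583, 0.1127]
tool_rot: [0.001, 0.775, 0.632, 0.001]
contact_force: [-24.0, -19.9, 6.9]
gripper_width: 0.581
grasp_force: 106.1
```

Run:
```python
from h import *
np.set_printoptions(precision=5,suppress=True)
o=bot.get_obs();print(o["t"],o["eef_pos"],o["tool_rot"],o["contact_force"],o["torque"])
print(R.from_quat(np.array(o["tool_rot"])[[1,2,3,0]]).as_matrix()[:,2])
k=cal("wrist");im=save("wrist","w9")
p=np.array(o["eef_pos"]);C=p+.031*np.array([.98,-.199,0])+.075*np.array([.199,.98,0])
for z in(.014,.028,.032):C[2]=z;print(z,proj("wrist",C,k))
for u in(260,320,380):print(u,[(v,*im[v,u].tolist()) for v in range(100,166,4)])
for v in(150,170,190):print(v,[(u,*im[v,u].tolist()) for u in range(380,440,4)])
s=save("top","t9")
print([ (np.round(d["uv"]),round(d["p"],2)) for d in bot.boxes_of("top","basket_handle")])
```

```text
37.0 [0.47802 0.05826 0.11274] [0.00117 0.77533 0.63155 0.00075] [-24.01052 -19.93654   6.89496] [-4.19193  6.2487   1.32723]
[ 0.00264 -0.00088 -1.     ]
0.014 [[392.38983 124.87742]]
0.028 [[398.75746 123.00177]]
0.032 [[400.79544 122.40147]]
260 [(100, 153, 153, 158), (104, 166, 165, 172), (108, 167, 167, 173), (112, 166, 166, 172), (116, 164, 164, 170), (120, 164, 165, 170), (124, 162, 162, 167), (128, 112, 111, 114), (132, 103, 77, 63), (136, 112, 82, 66), (140, 111, 81, 66), (144, 106, 99, 92), (148, 142, 142, 137), (152, 144, 143, 138), (156, 144, 143, 139), (160, 144, 144, 139), (164, 145, 144, 140)]
320 [(100, 153, 153, 159), (104, 166, 167, 173), (108, 166, 167, 173), (112, 166, 167, 172), (116, 165, 166, 172), (120, 163, 164, 170), (124, 158, 159, 164), (128, 101, 100, 103), (132, 96, 73, 61), (136, 99, 74, 62), (140, 99, 73, 61), (144, 107, 104, 100), (148, 142, 142, 139), (152, 142, 143, 140), (156, 142, 141, 138), (160, 142, 141, 138), (164, 142, 141, 138)]
380 [(100, 155, 154, 160), (104, 165, 167, 172), (108, 166, 167, 172), (112, 167, 168, 173), (116, 167, 166, 172),
[... 636 characters left out ...]
 (388, 144, 144, 140), (392, 145, 145, 141), (396, 146, 145, 142), (400, 94, 94, 96), (404, 95, 96, 99), (408, 131, 131, 137), (412, 145, 147, 151), (416, 161, 161, 167), (420, 161, 162, 168), (424, 169, 170, 169), (428, 188, 189, 187), (432, 188, 189, 187), (436, 188, 189, 187)]
190 [(380, 144, 144, 140), (384, 143, 143, 139), (388, 144, 144, 140), (392, 144, 144, 140), (396, 135, 135, 132), (400, 93, 93, 96), (404, 129, 129, 135), (408, 160, 160, 167), (412, 161, 162, 168), (416, 159, 160, 165), (420, 149, 150, 155), (424, 186, 188, 186), (428, 186, 188, 187), (432, 187, 189, 187), (436, 186, 188, 187)]
[(array([503., 291.]), 0.94), (array([213., 272.]), 0.67), (array([153., 290.]), 0.64)]
```

```bash
python3 -c "
from station import bot
print(bot.hand_in())"
```

```text
the job is handed in; nothing more can be done
None
```

The basket hangs on the hook, released. The whetstone lies flat in the corner, still gripped and pressed with about 20 N against the long fence and 24 N against the short one. I handed the job in at 37 s; no verdict was returned.

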